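# Release the spice rack's brake, roll it to its stop and lock it

### The job

Bring the rolling spice rack along to the scales: flick its red brake lever up to release it before it rolls, roll the rack along its track until its bumper is up against the orange stop with the lever still up, then press the lever fully down again so that the rack is locked there. Keep all the jars and the tin standing on the rack, and leave the mug, the flat tin and the honey jar where they are.

Things in the scene. Friction and masses are not known exactly. Their poses are not given: they have to be found in the camera images.
- brake_lever (a joint): red brake lever, middle of the rack's robot-facing side. Radians: 0 = pressed down, its black shoe seated in a keeper on the track (locked; reads within 0.04 of 0); 0.95 = fully up (released). An over-centre spring drives it away from about 0.46 to the nearer end; changing it over takes about 4 to 12 N at the tip. It turns about a level axis parallel to the track.
- lever_tip (a point): centre of the grip at the lever's free end: 18 mm wide (along the track), 14 mm thick, 22 mm long. About 32 mm above the worktop when down, 101 mm when up. Axes = rack's when the lever is at 0, turning with it. 70 mm free beside it either way; the track's front edge (12 mm high) lies 30 mm behind the tip as seen from the robot.
- lever_hinge (a point): the lever's hinge axis on the rack, 46 mm above the worktop; the axis is this point's y. The tip is 79 mm from it on the robot's (-x) side: 0.175 rad below level when down, 0.775 rad above level when fully up. Axes = rack axes: x away from the robot, y along the track towards the stop, z up.
- rack (a joint): how far the rolling spice rack has rolled along its track from its start, in m, growing towards the orange stop. With the brake up it rolls with about 1 to 3 N; with the brake down it is held in its keeper. It cannot leave the track. It may be drawn along by the raised lever or pushed on its right end panel.
- rack_bumper (a point): face centre of the black rubber bumper on the rack's left end, 34 mm above the worktop; axes = rack axes. The wooden rack is 200 mm along the track, 135 mm deep, 234 mm high without its jars; its middle is 112 mm from here along -y. Its upper shelf (underside 200 mm up, top 210) overhangs the lever: front edge 40 mm on the robot's side of the hinge (lever tip: 78 mm down, 56 mm up).
- stop_face (a point): centre of the black face of the orange end stop fixed on the track (80 mm deep, 20 long, 52 high over the worktop); y points along the track, away from the rack. When the bumper touches it, this point and rack_bumper coincide and the lever's 12 mm shoe is over the stop's keeper (two orange lugs 18 mm apart, 24 mm high): more than 3 mm short of the stop it cannot seat.
- track: the dark metal track fixed to the worktop, 142 x 480 mm; origin under its middle, y along its length towards the stop's end. The rack starts with its middle 120 mm to the right of the track's.
- jar_a: spice jar with a black cap and dark label, 41 mm round, 105 mm tall, right place of the rack's upper shelf (loose; origin at the centre of its underside, z up)
- jar_b: spice jar with a white cap, 40 mm round, 109 mm tall, middle of the upper shelf (loose; origin at the centre of its underside, z up)
- jar_c: spice jar with a black cap and light label, 41 mm round, 105 mm tall, left place of the upper shelf (loose; origin at the centre of its underside, z up)
- low_jam: pink jam jar with a green lid, 62 mm round, 86 mm tall, on the rack's lower deck (loose; origin at the centre of its underside, z up)
- low_tin: green tin, 57 mm round, 72 mm tall, on the rack's lower deck (loose; origin at the centre of its underside, z up)
- mug: bystander: white mug, 82 x 112 x 94 mm, on the left of the worktop (loose; origin at the centre of its underside, z up)
- tuna_tin: bystander: flat tin, 86 mm round, 40 mm high, right of the track (loose; origin at the centre of its underside, z up)
- honey: bystander: honey jar, 58 x 62 x 99 mm, far right (loose; origin at the centre of its underside, z up)
Mind the look-alikes: they are no part of the job. Leave any blue look-alike of the jar_b alone.

How it is judged (in metres and radians):
On the way, in this order (a step that is already met when the one before it is completed fails the run):
1. the brake lever is up (past 0.75 rad) while the rack is still within 20 mm of its start (value of joint brake_lever above 0.75 rad and value of joint rack below 0.02 m), for 0.1 s.
2. the rack's bumper is within 8 mm of the stop while the lever is still up (past 0.6 rad) (y of rack_bumper in the frame of stop_face above -0.008 m and value of joint brake_lever above 0.6 rad), for 0.1 s.
At the end, for the whole second after the job is handed in: the brake lever is down (under 0.06 rad), the rack is at rest with its bumper within 8 mm of the stop, and all five jars and tins stand upright (within 0.2 rad) on the rack (value of joint brake_lever below 0.06 rad and y of rack_bumper in the frame of stop_face above -0.008 m and velocity of joint rack between -0.01 and 0.01 m/s and angle between each of jar_a, jar_b, jar_c, low_jam, low_tin's own z axis and vertical below 0.2 rad); the robot touches nothing.
It fails at once if a jar or tin of the rack tips (over 0.5 rad) (angle between any of jar_a, jar_b, jar_c, low_jam, low_tin's own z axis and vertical above 0.5 rad).
It fails at once if an upper-shelf jar drops off the upper shelf, or a lower jar or tin falls off the lower deck (height (world z) of any of jar_a, jar_b, jar_c below 0.19 m or height (world z) of any of low_jam, low_tin below 0.024 m).
It fails at once if the mug, the flat tin or the honey jar is moved by more than 30 mm (distance of any of mug, tuna_tin, honey from where it was at the start of the episode above 0.03 m).
It also fails if it takes over 42 s, if anything falls off the work surface, if the arm or the gripper's body presses on something with over 40 N, if the wrist force passes 120 N, or if a joint passes its speed limit or range.

### The arm

A 6-joint arm with a two-finger parallel gripper is mounted at the origin on a cart in front of the work surface, level with it; the furniture and walls round the work are solid. World frame = base frame: x ahead of the robot, y to its left, z up, the work surface at z = 0. Lengths are in mm, angles in rad, forces in N, time in s.
With the tool pointing down it reaches from about 275 to 1000 mm from the base axis. Payload 8.4 kg.
Tool frame: the origin (TCP) lies on the centre line of the jaws, within the pads' length; the fingertips stand 17 mm ahead of it and the grasp point (between the pads) lies 2 mm behind it; z points along the fingers, y is the line along which they close (so a half turn about z gives the same grasp; the last joint's range is limited). The gripper opens to 85 mm and grips with 20 to 120 N. Pads are 22 mm wide; open, the fingers measure 114 mm over their backs; the gripper's body (76 mm by 85 mm) begins 54 mm behind the grasp point. The pads swing forward as they close: fully open they stand 13 mm farther back than shut.
Start: joints at [-1.307, 0.353, 1.633, -0, 1.155, -0.002], TCP at [164.174, -603.055, 248.281] pointing down, gripper open.
Joint ranges: [-2.63, 2.63], [-0.92, 2.1], [0.06, 2.66], [-1.3, 4.44], [0, 2.69], [-3.02, 3.02]. Speed limits (rad/s): [2.22, 2.22, 2.79, 3.14, 3.14, 3.14].

### API

Orientations are given as [roll, pitch, yaw] about the fixed x, y, z axes, in that order (R = Rz(yaw) Ry(pitch) Rx(roll)).
In Python, from rig import r, eyes gives the robot as it stands. The module is installed in compiled form; this text tells all that it offers.
- The arm moves only by the shell command python3 -m inch 'ROWS' [FORCE]. ROWS is JSON, a list of rows, each a list of 7 numbers: the shift along the tool's x, y, z in m, then the turn, a rotation vector about the tool's x, y, z in degrees, then the closure, from -1 (fully open) to 1 (shut). In form: [[x, y, z, rx, ry, rz, gripper], ...]. A call has 1 to 8 rows; each row shifts and turns the commanded pose from where the row before left it, along the tool's axes as they then stand; what a row does not reach is not made up. A row lasts 1/10 s, in which the tool goes at most 50 mm and 8.59 degrees, less where a joint would pass 70% of its speed; a pose out of reach is approached as far as the arm can. A call with a gripper value outside its range is refused whole. The fingers move at their own pace and stop on an object; FORCE is the grip in N (left out, the last holds). Time passes only in rows, so rows that do not move let the fingers close. It gives the time, the measured TCP pose, the force, the opening and the grip force at its end, in the units of the state.
- r.sense(): the state, without advancing time (a new reading comes with each control period).
- eyes.grab_frame(name): name is "side" or "top" or "wrist"; returns a dict with "img" (384x512x3 uint8, blue, green, red), "fx", "fy", "cx", "cy" (pixels), "D" ([k1, k2, p1, p2, k3] as OpenCV has them; the pictures are not rectified), "R" (3x3) and "t" (3): a world point X has camera coordinates R X + t; the wrist camera has in their place "hand_eye" (4x4, takes a point from camera to tool coordinates, whose origin is the TCP and whose axes are the flange's). Camera axes: x right, y down, z forward; pixel columns grow to the right and rows downward; lengths in mm; the calibration is good to about 2 mm. A picture is of the moment at which its call begins: read the wrist's pose just before it. There is no depth.
- r.sign_off(): hands the job in; it is judged then, once.
The state is a dict: "clock": time; "qpos": joint angles; "qvel": joint speeds; "joint_efforts": joint torques, N m; "eef_pos": TCP position; "tcp_rot": TCP orientation; "contact_force": force on the tool from outside, world axes, zero at the start; "wrist_torque": the same for the moment, N m; "opening": opening from 0.0 (shut) to 1.0 (fully open); "grasp_force": force on a finger pad.
Only numpy, scipy, OpenCV 4.12 (cv2) and the standard library are available. Lean on these libraries where they do the work, as an engineer would, in place of code of your own. Each camera call takes 0.05 s, during which the arm holds its last target. There are 200 camera calls.

## Working session

There is one attempt and no reset: what is moved stays moved. The work goes in short steps, Python scripts to look and compute and a shell command to move; the robot and the scene stay as the last step left them, time stands still between calls to the robot, and variables do not carry over. Pictures are saved under pics/ and viewed, at most 10 in all, crops included, and the job is handed in when it is done.

```bash
mkdir -p pics
python3 - <<'E'
from rig import r,eyes
import cv2,pickle
s=r.sense();print(s)
F={}
for n in("side","top"):
    f=eyes.grab_frame(n);F[n]=f;cv2.imwrite(f"pics/{n}0.png",f["img"]);print(n,f["fx"],f["fy"],f["cx"],f["cy"],f["D"],f["R"],f["t"])
pickle.dump(F,open("f0.pkl","wb"))
E
```

```text
{'clock': 0.0, 'qpos': array([-1.30736935e+00,  3.53653796e-01,  1.63415750e+00, -3.42770783e-05,
        1.15519371e+00, -2.36532777e-03]), 'qvel': array([ 4.30180663e-04, -2.60851856e-03,  1.10423102e-03,  1.53013417e-04,
       -1.39667164e-03, -2.17305024e-06]), 'joint_efforts': array([ 2.78842366e-03, -6.05241466e+01, -3.42063582e+01,  2.62683634e-04,
        9.27218789e-03,  1.52792083e-06]), 'eef_pos': array([ 164.06129344, -602.60159455,  247.54813922]), 'tcp_rot': array([-3.14018023e+00,  2.79988461e-05,  2.65806190e-01]), 'contact_force': array([-0.23721101,  0.07401397, -0.53272608]), 'wrist_torque': array([-0.01917747, -0.01914881,  0.02395818]), 'grasp_force': 0.0, 'opening': 0.9998743048140025}
side 434.68356684514083 434.68356684514083 253.43595309253539 185.08201540329688 [-0.01933891  0.          0.          0.          0.        ] [[-0.72095916 -0.69293257 -0.00789508]
 [-0.52688132  0.55552095 -0.64326709]
 [ 0.45012661 -0.45960954 -0.76560115]] [ 310.95982679  414.30947586 1322.20028065]
top 355.43358563483844 355.43358563483844 261.04938035691316 184.4571745393642 [-0.10106201  0.          0.          0.          0.        ] [[-0.44159791 -0.89720835 -0.00291065]
 [-0.72921555  0.36079961 -0.58143643]
 [ 0.52271978 -0.25463862 -0.81358663]] [ 136.73148882  496.00934383 1240.2190094 ]
```

View pics/side0.png

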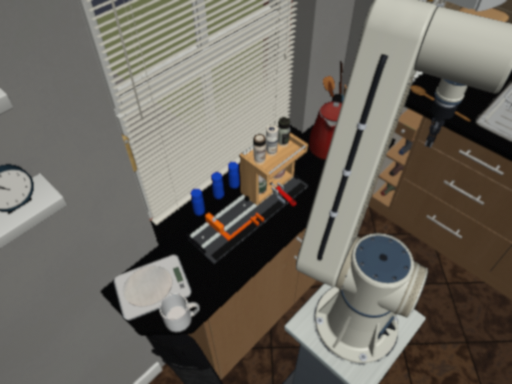

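View pics/top0.png

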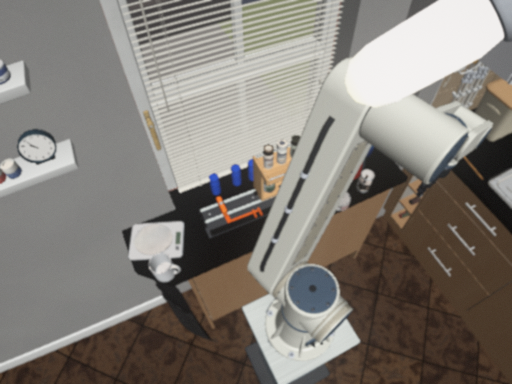

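The side view shows the rack at (270,170) with its red lever at (287,197). The orange stop is at about (215,222) and its keeper lugs at about (258,217). Three blue look-alike jars stand behind the track at (197,201), (217,185) and (234,174); they aren't part of the job. The top view is half hidden by the arm. I'll enlarge the side crop and measure from it.

```bash
cat > h.py <<'E'
import numpy as np,cv2
def ray(f,uv):
    K=np.array([[f["fx"],0,f["cx"]],[0,f["fy"],f["cy"]],[0,0,1]])
    p=cv2.undistortPoints(np.array([[uv]],float),K,np.array(f["D"]))[0,0]
    R=np.array(f["R"]);t=np.array(f["t"]); return -R.T@t, R.T@np.array([p[0],p[1],1])
def onz(f,uv,z):
    c,d=ray(f,uv); return c+d*(z-c[2])/d[2]
def onx(f,uv,x):
    c,d=ray(f,uv); return c+d*(x-c[0])/d[0]
def proj(f,X):
    K=np.array([[f["fx"],0,f["cx"]],[0,f["fy"],f["cy"]],[0,0,1]])
    return cv2.projectPoints(np.array([X],float),cv2.Rodrigues(np.array(f["R"]))[0],np.array(f["t"],float),K,np.array(f["D"]))[0][0,0]
def blobs(img,lo,hi,amin=6):
    h=cv2.cvtColor(img,cv2.COLOR_BGR2HSV); m=cv2.inRange(h,lo,hi)
    n,l,st,c=cv2.connectedComponentsWithStats(m)
    return m,[(c[i].round(1),st[i]) for i in range(1,n) if st[i][4]>=amin]
E
python3 - <<'E'
import pickle,cv2,numpy as np
from h import *
F=pickle.load(open("f0.pkl","rb"))
f=F["side"];im=f["img"]
cv2.imwrite("pics/c1.png",cv2.resize(im[110:270,170:330],None,fx=3.7,fy=3.7,interpolation=cv2.INTER_CUBIC))
for n in F:
    print(n)
    for nm,lo,hi in(("red",(0,150,90),(4,255,255)),("red2",(172,150,60),(180,255,255)),("or",(5,190,140),(14,255,255))):
        for b in blobs(F[n]["img"],lo,hi)[1]: print(nm,b[0],b[1])
E
```

```text
side
red [329.8 111.5] [321 103  19  17 212]
red [328.1 139.8] [326 133   7  16  65]
red [285.8 195.7] [277 186  19  20 112]
or [230.9 225.2] [206 213  57  27 286]
top
red [357.3 174.8] [356 173   3   4   6]
or [218.7 198.4] [217 197   5   4  17]
or [237.4 214. ] [220 205  42  18 134]
```

View pics/c1.png

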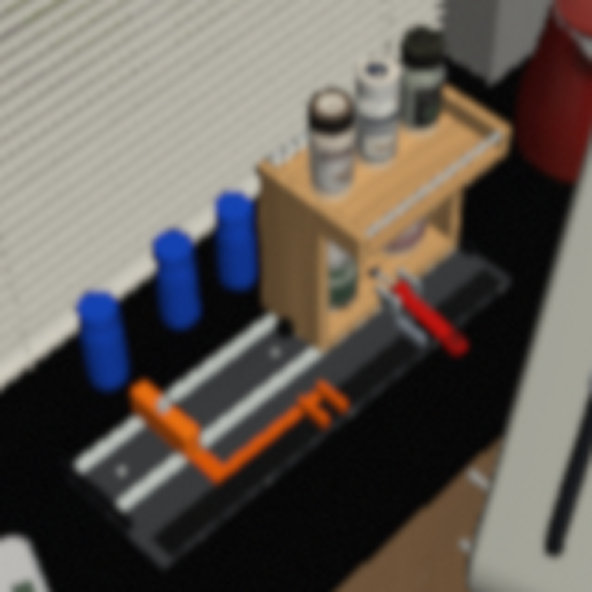

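The crop shows the rack with its three real jars on the upper shelf. jar_b, with the white cap, is at crop (377,110), and the blue cylinders on the worktop are not it. The red lever points at the robot and its grip end is at crop (460,350). The keeper lugs are at (325,402), and the track corners are at (75,465), (165,565) and (508,282).

Run:
```python
import pickle
from h import *
f=pickle.load(open("f0.pkl","rb"))["side"]
g=lambda c:(170+c[0]/3.7-.4,110+c[1]/3.7-.4)
P={}
for n,c,z in(("tip_end",(458,348),31),("trk LR",(75,467),12),("trk LF",(165,560),12),("trk RF",(508,280),12),("lug a",(312,385),24),("lug b",(345,405),24),("lever start",(397,290),45),("stop L top front",(218,470),52),("stop top rear",(145,385),52),("lug seat",(322,405),12)):
    P[n]=onz(f,g(c),z);print(n,P[n].round(0))
lf,rf,lr=P["trk LF"],P["trk RF"],P["trk LR"]
d=rf-lf;print("front edge len",np.linalg.norm(d),"yaw of +y",np.degrees(np.arctan2(-d[1],-d[0])),"width",np.linalg.norm(lr-lf))
```

```text
tip_end [ 416. -194.   31.]
trk LR [594. 150.  12.]
trk LF [460. 159.  12.]
trk RF [ 445. -308.   12.]
lug a [493. -67.  24.]
lug b [453. -71.  24.]
lever start [ 502. -199.   45.]
stop L top front [474.  76.  52.]
stop top rear [593.  57.  52.]
lug seat [475. -62.  12.]
front edge len 467.60274338099515 yaw of +y 88.2196329660326 width 134.92985795090289
```

```bash
python3 -m inch '[[0.026,-0.038,0,0,0,0,-1],[0.026,-0.038,0,0,0,0,-1],[0.026,-0.038,0,0,0,0,-1],[0.026,-0.038,0,0,0,0,-1],[0.026,-0.038,0,0,0,0,-1],[0.026,-0.038,0,0,0,0,-1],[0.026,-0.038,0,0,0,0,-1],[0.026,-0.038,0,0,0,0,-1]]' 60
python3 -m inch '[[0,0,0,0,0,5.8,-1],[0,0,0,0,0,5.8,-1],[0,0,0,0,0,5.8,-1],[0,0,0,0,7.5,0,-1],[0,0,0,0,7.5,0,-1],[0,0,0,0,7.5,0,-1],[0,0,0,0,7.5,0,-1],[0,0,0,0,0,0,-1]]'
python3 - <<'E'
from rig import r,eyes
import cv2,pickle
s=r.sense();print(s["eef_pos"],s["tcp_rot"],s["qpos"])
f=eyes.grab_frame("wrist");f["s"]=s;pickle.dump(f,open("w1.pkl","wb"));cv2.imwrite("pics/w1.png",f["img"]);print(f["hand_eye"])
E
```

```text
clock: 0.9
eef_pos: [285.0, -253.3, 248.2]
tcp_rot: [-3.142, -0.0, 0.265]
contact_force: [1.5, -0.2, -0.3]
opening: 0.995
grasp_force: 0.0
clock: 1.7
eef_pos: [283.2, -253.6, 246.8]
tcp_rot: [-3.136, -0.504, -0.042]
contact_force: [-0.4, -0.1, -0.6]
opening: 0.997
grasp_force: 0.0
[ 283.20771627 -253.64644573  246.78789861] [-3.13627181 -0.50441935 -0.04183476] [-1.10782161 -0.1797634   2.33372256  0.61333963  0.83213546  0.1183367 ]
[[ 4.28857488e-04 -9.44556006e-01 -3.28350067e-01  8.47132705e+01]
 [ 9.99999876e-01  3.21916980e-04  3.80048096e-04  1.55463989e+00]
 [-2.53275250e-04 -3.28350190e-01  9.44556027e-01 -1.25338244e+02]
 [ 0.00000000e+00  0.00000000e+00  0.00000000e+00  1.00000000e+00]]
```

View pics/w1.png

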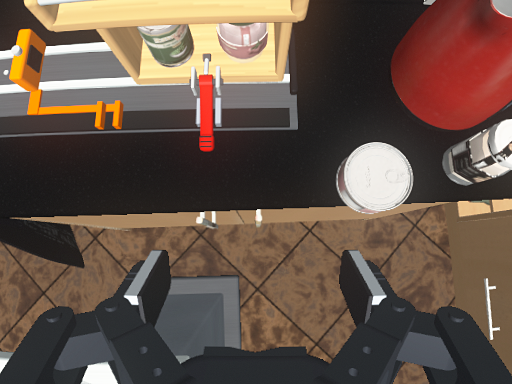

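The wrist view shows the red lever running from (206,55) to its grip end at (207,151). The track's front right corner is at (297,129) and the keeper lugs are at (108,115). The tuna tin is at (375,178) and the honey jar at (480,150), both to the right.

```bash
cat >> h.py <<'E'
from scipy.spatial.transform import Rotation as Ro
def wframe(f):
    s=f["s"];T=np.eye(4);T[:3,:3]=Ro.from_euler("xyz",s["tcp_rot"]).as_matrix();T[:3,3]=s["eef_pos"]
    M=np.linalg.inv(T@np.array(f["hand_eye"]));g=dict(f);g["R"]=M[:3,:3];g["t"]=M[:3,3];return g
def totool(s,d):
    return Ro.from_euler("xyz",s["tcp_rot"]).as_matrix().T@np.array(d)
E
python3 - <<'E'
import pickle
from h import *
f=wframe(pickle.load(open("w1.pkl","rb")))
m,b=blobs(f["img"],(0,150,90),(5,255,255),30)
for c in b:print(c)
for v in (80,100,120,135,142,148,150):
    u=np.where(m[v,180:235])[0]+180;print(v,u.min() if len(u) else 0,u.max() if len(u) else 0)
for n,p,z in(("tip end",(207,148),30),("grip c",(206.5,138),36),("RF",(297,129),12),("LF?",(100,131.5),12),("lug1",(100,102),24),("lug2",(117,101),24),("stop face",(42,60),40),("tuna",(375,178),40)):
    print(n,onz(f,p,z).round(1))
E
```

```text
(array([455.2,  65.5]), array([  391,     0,   121,   130, 12112], dtype=int32))
(array([206. , 112.6]), array([199,  75,  15,  77, 986], dtype=int32))
80 199 211
100 200 212
120 201 212
135 200 212
142 199 213
148 200 213
150 201 212
tip end [ 415.7 -199.3   30. ]
grip c [ 426.9 -199.7   36. ]
RF [ 443.2 -317.2   12. ]
LF? [452.4 -48.7  12. ]
lug1 [490.1 -52.2  24. ]
lug2 [490.  -76.2  24. ]
stop face [552.4  30.3  40. ]
tuna [ 366.9 -404.    40. ]
```

```bash
python3 -m inch '[[0,0,0,0,8,0,0],[0,0,0,0,8,0,0],[0,0,0,0,0,0,0]]'
python3 - <<'E'
from rig import r
from h import *
s=r.sense();print(s["eef_pos"],s["tcp_rot"],s["opening"],s["qpos"].round(2))
R=Ro.from_euler("xyz",s["tcp_rot"]).as_matrix();print(R[:,1].round(3),R[:,2].round(3))
T=np.array([424,-198,32.]);P=T-70*R[:,2];print(P,totool(s,P-s["eef_pos"]))
E
```

```text
clock: 2.05
eef_pos: [284.1, -250.9, 244.8]
tcp_rot: [-3.117, -0.71, -0.046]
contact_force: [-0.0, 0.3, -0.5]
opening: 0.519
grasp_force: 0.0
[ 284.05210758 -250.94378293  244.77614418] [-3.11746686 -0.70980011 -0.04636149] 0.5190618230741582 [-1.3  -0.14  2.42  0.94  0.89 -0.31]
[-0.031 -0.999 -0.018] [ 0.652 -0.006 -0.758]
[ 378.36626592 -197.57329323   85.07899994] [-34.48818917 -53.30306561 182.25283404]
```

```bash
python3 -m inch '[[-0.005,-0.009,0.030,0,0,0,0],[-0.005,-0.009,0.030,0,0,0,0],[-0.005,-0.009,0.030,0,0,0,0],[-0.005,-0.009,0.030,0,0,0,0],[-0.006,-0.009,0.030,0,0,0,0],[-0.006,-0.009,0.030,0,0,0,0],[0,0,0,0,0,0,0],[0,0,0,0,0,0,0]]'
python3 - <<'E'
from rig import r,eyes
from h import *
import pickle
s=r.sense();print(s["eef_pos"],s["tcp_rot"],s["opening"],s["qpos"].round(2))
f=eyes.grab_frame("wrist");f["s"]=s;f=wframe(f);pickle.dump(f,open("w2.pkl","wb"));cv2.imwrite("pics/w2.png",f["img"])
R=Ro.from_euler("xyz",s["tcp_rot"]).as_matrix();print(R[:,1].round(3),R[:,2].round(3))
m,b=blobs(f["img"],(0,150,90),(5,255,255),30)
for c in b:print(c)
T=np.array([424,-198,32.]);print(totool(s,T-s["eef_pos"]),proj(f,T))
E
```

```text
clock: 2.85
eef_pos: [379.5, -197.5, 93.8]
tcp_rot: [-3.116, -0.712, -0.041]
contact_force: [0.0, -0.0, -0.3]
opening: 0.5
grasp_force: 0.0
[ 379.49445531 -197.53966507   93.8336191 ] [-3.11577447 -0.71224736 -0.04089216] 0.500474163223392 [-0.88  0.33  2.54  1.95  0.57 -1.15]
[-0.024 -1.    -0.02 ] [ 0.654 -0.001 -0.757]
(array([254.5, 171.5]), array([ 242,  108,   26,  127, 2648], dtype=int32))
[-6.73841285  0.59973331 75.8853476 ] [253.27557133 217.81089494]
```

View pics/w2.png

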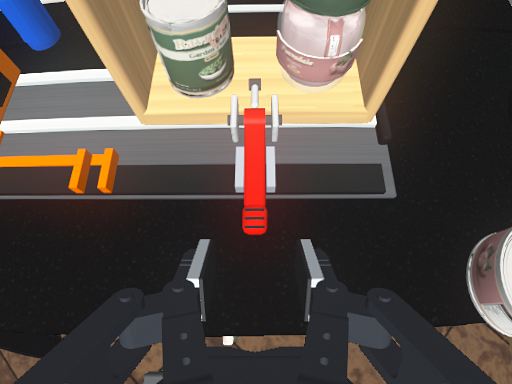

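The view shows the fingers astride the lever line, with the grip centre at (255,221) against a predicted (253,218), which is an error of about 1 mm. I'll advance onto the grip.

```bash
python3 -m inch '[[-0.0015,0,0.015,0,0,0,0],[-0.0015,0,0.015,0,0,0,0],[-0.0015,0,0.015,0,0,0,0],[-0.0015,0,0.015,0,0,0,0],[-0.001,-0.001,0.014,0,0,0,0],[0,0,0,0,0,0,0]]'
python3 - <<'E'
from rig import r,eyes
from h import *
s=r.sense();print(s["eef_pos"],s["tcp_rot"],s["opening"],s["qpos"].round(2))
f=eyes.grab_frame("wrist");cv2.imwrite("pics/w3.png",f["img"][150:384,100:412])
E
```

```text
clock: 3.5
eef_pos: [423.0, -199.2, 34.6]
tcp_rot: [-3.121, -0.717, -0.041]
contact_force: [-0.2, 0.2, 0.4]
opening: 0.5
grasp_force: 0.0
[ 422.96879012 -199.23822513   34.64485971] [-3.12088421 -0.71651339 -0.04137413] 0.5004750414451292 [-0.76  0.55  2.49  2.31  0.65 -1.44]
```

View pics/w3.png

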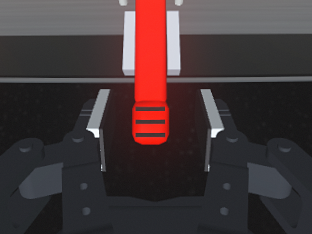

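The crop shows the grip at (151,124), between the pads and centred to about 1 mm. I'll close on it.

```bash
python3 -m inch '[[0,0,0,0,0,0,0.6],[0,0,0,0,0,0,0.8],[0,0,0,0,0,0,1],[0,0,0,0,0,0,1],[0,0,0,0,0,0,1],[0,0,0,0,0,0,1]]' 60
python3 - <<'E'
from rig import r
from h import *
s=r.sense();p=s["eef_pos"];print(p,s["opening"],s["grasp_force"],s["contact_force"])
# arc in world about hinge, TCP assumed offset const from tip
R=Ro.from_euler("xyz",s["tcp_rot"]).as_matrix()
L=79;a0=-.175;X=np.array([np.cos(-.035),np.sin(-.035),0]);Z=np.array([0,0,1])
pos=lambda q:-L*np.cos(a0+q)*X+L*np.sin(a0+q)*Z
for q in np.arange(0,1.01,.12):print(round(q,2),(R.T@(pos(q+.12)-pos(q))).round(1))
print("y-dir in tool",(R.T@[.035,.999,0]).round(4))
E
```

```text
clock: 4.15
eef_pos: [421.2, -197.3, 35.0]
tcp_rot: [-3.121, -0.716, -0.04]
contact_force: [1.0, 8.8, 7.9]
opening: 0.197
grasp_force: 59.7
[ 421.19086775 -197.30118249   34.97451449] 0.1974238691138924 59.694321155548096 [0.95076252 8.82460576 7.87101965]
0.0 [ 5.4 -0.2 -7.8]
0.12 [ 6.3 -0.1 -7.1]
0.24 [ 7.1 -0.1 -6.3]
0.36 [ 7.8 -0.1 -5.4]
0.48 [ 8.4 -0.1 -4.5]
0.6 [ 8.8 -0.1 -3.4]
0.72 [ 9.2 -0.1 -2.3]
0.84 [ 9.4 -0.1 -1.2]
0.96 [ 9.5 -0.  -0.1]
y-dir in tool [-0.0037 -0.9994  0.0177]
```

```bash
python3 -m inch '[[0.0054,0,-0.0078,0,0,0,1],[0.0063,0,-0.0071,0,0,0,1],[0.0071,0,-0.0063,0,0,0,1],[0.0078,0,-0.0054,0,0,0,1],[0.0084,0,-0.0045,0,0,0,1]]'
python3 -m inch '[[0.0088,0,-0.0034,0,0,0,1],[0.0092,0,-0.0023,0,0,0,1],[0.0094,0,-0.0012,0,0,0,1],[0,0,0,0,0,0,1]]'
python3 - <<'E'
from rig import r,eyes
from h import *
s=r.sense();print(s["eef_pos"],s["tcp_rot"],s["opening"],s["grasp_force"],s["contact_force"],s["qpos"].round(2))
f=eyes.grab_frame("wrist");g=eyes.grab_frame("side")
cv2.imwrite("pics/w4.png",np.hstack([f["img"],cv2.resize(g["img"][110:270,170:330],(384,384))])[:,::1][:, :][:,96:])
E
```

```text
clock: 4.65
eef_pos: [426.1, -197.9, 80.1]
tcp_rot: [-3.121, -0.712, -0.04]
contact_force: [6.6, 10.5, -10.9]
opening: 0.196
grasp_force: 58.7
clock: 5.05
eef_pos: [443.2, -198.4, 104.4]
tcp_rot: [-3.121, -0.715, -0.038]
contact_force: [0.0, 10.5, 2.2]
opening: 0.192
grasp_force: 58.5
[ 443.24687172 -198.42287831  104.3724779 ] [-3.12107275 -0.71529106 -0.03841437] 0.19198206386521977 58.46374154090881 [ 0.0220205  10.53217326  2.21571878] [-0.71  0.32  2.45  2.    0.49 -1.03]
```

View pics/w4.png

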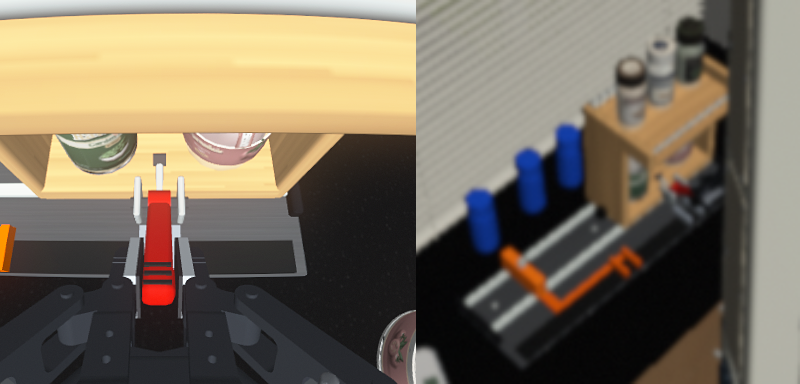

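The wrist view shows the lever up in the pads, with its tip end at crop (158,300), and the rack unmoved. The tip rose 69 mm, which is full travel. I'll roll the rack gently.

```bash
python3 -m inch '[[0,-0.002,0,0,0,0,1],[0,-0.004,0,0,0,0,1],[0,-0.006,0.0001,0,0,0,1],[0,-0.008,0.0001,0,0,0,1],[0,-0.010,0.0002,0,0,0,1],[0,-0.010,0.0002,0,0,0,1],[0,-0.010,0.0002,0,0,0,1],[0,-0.010,0.0002,0,0,0,1]]'
python3 -m inch '[[0,-0.010,0.0002,0,0,0,1],[0,-0.010,0.0002,0,0,0,1],[0,-0.010,0.0002,0,0,0,1],[0,-0.010,0.0002,0,0,0,1],[0,-0.010,0.0002,0,0,0,1],[0,-0.006,0.0001,0,0,0,1],[0,-0.004,0,0,0,0,1],[0,-0.002,0,0,0,0,1]]'
python3 -m inch '[[0,0,0,0,0,0,1],[0,-0.002,0,0,0,0,1],[0,-0.002,0,0,0,0,1],[0,-0.002,0,0,0,0,1]]'
```

```text
clock: 5.95
eef_pos: [444.7, -140.3, 103.9]
tcp_rot: [-3.123, -0.713, -0.043]
contact_force: [-10.8, -1.2, 13.4]
opening: 0.191
grasp_force: 60.2
clock: 6.75
eef_pos: [446.2, -78.0, 103.6]
tcp_rot: [-3.122, -0.712, -0.042]
contact_force: [-14.4, -1.0, 16.6]
opening: 0.191
grasp_force: 60.7
clock: 7.15
eef_pos: [446.5, -72.4, 103.7]
tcp_rot: [-3.122, -0.712, -0.043]
contact_force: [-15.8, -0.7, 15.6]
opening: 0.19
grasp_force: 60.7
```

```bash
python3 -m inch '[[0,-0.002,-0.0005,0,0,0,1],[0,-0.002,-0.0005,0,0,0,1],[0,-0.001,0,0,0,0,1]]'
python3 -m inch '[[0,-0.001,0,0,0,0,1],[0,-0.001,0,0,0,0,1],[0,-0.001,0,0,0,0,1]]'
python3 -m inch '[[0,-0.001,0,0,0,0,1],[0,-0.001,0,0,0,0,1],[0,-0.001,0,0,0,0,1]]'
```

```text
clock: 7.45
eef_pos: [447.3, -67.6, 104.7]
tcp_rot: [-3.122, -0.714, -0.042]
contact_force: [-8.0, -1.7, 7.4]
opening: 0.191
grasp_force: 59.7
clock: 7.75
eef_pos: [447.3, -64.6, 104.6]
tcp_rot: [-3.122, -0.713, -0.043]
contact_force: [-6.7, -0.6, 10.0]
opening: 0.19
grasp_force: 59.7
clock: 8.05
eef_pos: [447.3, -61.6, 104.5]
tcp_rot: [-3.122, -0.713, -0.043]
contact_force: [-7.7, -0.7, 8.7]
opening: 0.19
grasp_force: 59.6
```

```bash
python3 -m inch '[[0,-0.001,0,0,0,0,1],[0,-0.001,0,0,0,0,1],[0,-0.001,0,0,0,0,1]]'
python3 -m inch '[[0,-0.001,0,0,0,0,1],[0,-0.001,0,0,0,0,1],[0,-0.001,0,0,0,0,1]]'
python3 - <<'E'
from rig import r,eyes
from h import *
f=eyes.grab_frame("wrist");g=eyes.grab_frame("side")
cv2.imwrite("pics/w5.png",np.hstack([f["img"],cv2.resize(g["img"][120:280,170:330],(384,384))])[:,96:])
E
```

```text
clock: 8.35
eef_pos: [447.5, -59.6, 104.6]
tcp_rot: [-3.122, -0.713, -0.046]
contact_force: [-11.1, -18.1, 9.8]
opening: 0.193
grasp_force: 60.2
clock: 8.65
eef_pos: [447.9, -58.5, 104.9]
tcp_rot: [-3.121, -0.713, -0.053]
contact_force: [-13.9, -38.7, 14.5]
opening: 0.189
grasp_force: 60.6
```

View pics/w5.png

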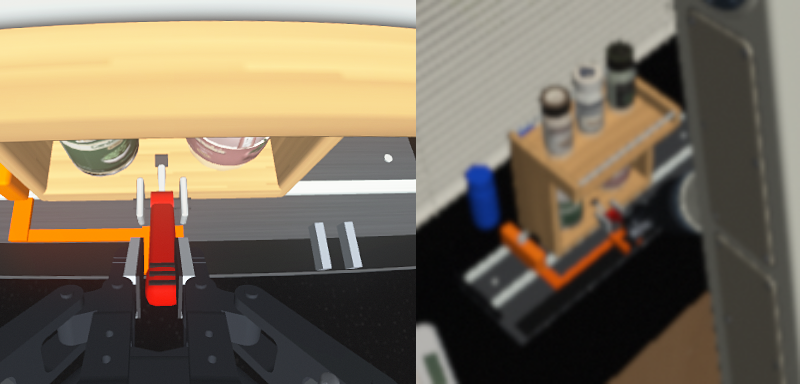

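The views show the rack's left end against the orange stop, with the lever still up over the lugs at crop (165,240). All the jars are standing. Force built up from y = -60, which is contact with the stop, after 138 mm of travel. I'll ease the side force and press the lever down along the arc.

```bash
python3 -m inch '[[0,0.002,0,0,0,0,1],[0,0.0015,0,0,0,0,1],[-0.0094,0,0.0007,0,0,0,1],[-0.0092,0,0.0023,0,0,0,1],[-0.0088,0,0.0034,0,0,0,1],[-0.0084,0,0.0045,0,0,0,1]]'
python3 -m inch '[[-0.0078,0,0.0054,0,0,0,1],[-0.0071,0,0.0063,0,0,0,1],[-0.0063,0,0.0071,0,0,0,1],[-0.0054,0,0.0078,0,0,0,1],[0,0,0,0,0,0,1]]'
```

```text
clock: 9.35
eef_pos: [429.2, -59.4, 74.1]
tcp_rot: [-3.122, -0.718, -0.046]
contact_force: [-6.9, -10.0, 8.9]
opening: 0.193
grasp_force: 72.3
clock: 9.85
eef_pos: [424.9, -59.0, 35.2]
tcp_rot: [-3.121, -0.714, -0.049]
contact_force: [-10.9, -15.5, 12.1]
opening: 0.189
grasp_force: 80.8
```

```bash
python3 -m inch '[[-0.001,0,0.001,0,0,0,1],[-0.0007,0,0.0007,0,0,0,1],[0,0,0,0,0,0,1]]'
python3 -m inch '[[0,0,0,0,0,0,0.4],[0,0,0,0,0,0,0],[0,0,0,0,0,0,0],[0,0,0,0,0,0,0]]'
python3 -m inch '[[0,0,-0.010,0,0,0,0],[0,0,-0.015,0,0,0,0],[0,0,-0.015,0,0,0,0],[0,0,-0.015,0,0,0,0],[0,0,-0.015,0,0,0,0],[0,0,0,0,0,0,0]]'
python3 - <<'E'
from rig import r,eyes
from h import *
s=r.sense();print(s["contact_force"],s["eef_pos"])
f=eyes.grab_frame("wrist");g=eyes.grab_frame("side")
f["s"]=s;f=wframe(f);m,b=blobs(f["img"],(0,150,90),(5,255,255),30)
for c in b:print(c)
cv2.imwrite("pics/w6.png",np.hstack([f["img"],cv2.resize(g["img"][120:280,170:330],(384,384))])[:,96:])
E
```

```text
clock: 10.15
eef_pos: [424.9, -59.0, 34.8]
tcp_rot: [-3.122, -0.718, -0.049]
contact_force: [-20.8, -15.3, 35.2]
opening: 0.192
grasp_force: 84.1
clock: 10.55
eef_pos: [426.0, -57.4, 32.9]
tcp_rot: [-3.122, -0.714, -0.042]
contact_force: [0.7, -0.3, 0.2]
opening: 0.5
grasp_force: 0.0
clock: 11.15
eef_pos: [400.6, -63.6, 90.5]
tcp_rot: [-3.119, -0.701, -0.04]
contact_force: [-1.2, -0.3, -0.1]
opening: 0.499
grasp_force: 0.0
[-1.21776212 -0.33190985 -0.09079191] [400.63516186 -63.57627094  90.52868435]
(array([250. , 190.6]), array([ 237,  124,   27,  134, 2911], dtype=int32))
```

View pics/w6.png

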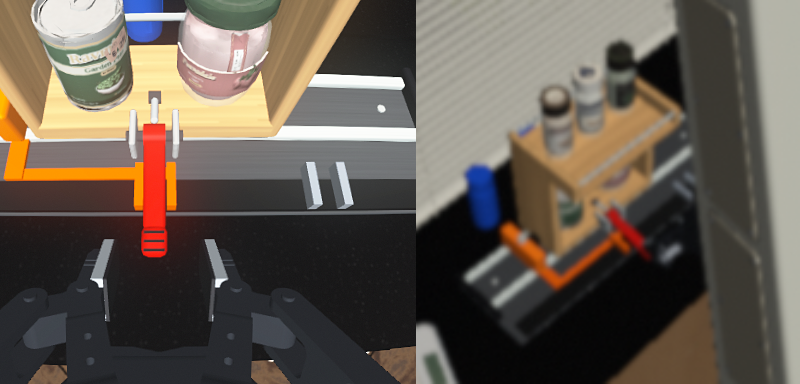

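The lever sits down between the orange lugs at crop (155,190). It met a firm 35 N bottom stop at the same height as when I first gripped it. The jars stand, the bumper is at the stop and the gripper is clear.

```bash
python3 -c "
from rig import r
print(r.sign_off())"
```

```text
the job is handed in; nothing more can be done
None
```

I released the brake, rolled the rack 138 mm to the orange stop with the lever up, and pressed the lever down again between the stop's lugs; all five jars and tins are still standing, and I handed the job in at about 11 s (no verdict was shown).

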